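# Turn the food warmer up one click and start it

### The arm

A 6-joint arm with a two-finger parallel gripper is mounted at the origin on the work surface. World frame = base frame: x ahead of the robot, y to its left, z up, the work surface at z = 0. Lengths are in m, angles in rad, forces in N, time in s.
With the tool pointing down it reaches from about 0.35 to 0.925 m from the base axis. Payload 6.4 kg.
Tool frame: the origin (TCP) lies between the finger pads; the fingertips stand manip.tip_reach ahead of it and the grasp point (between the pads) lies 5 mm behind it (manip.tip_reach is the distance from the TCP to the fingertips, in m); z points along the fingers, y is the direction in which the jaws open and shut (so a half turn about z gives the same grasp; the last joint's range is limited). The gripper opens to 94 mm and grips with 3 to 60 N. Pads are 16 mm wide; open, the fingers measure 119 mm over their backs; the gripper's body (75 mm by 177 mm) begins 78 mm behind the grasp point.
Start: joints at [0.939, 0.245, 1.558, -0, 1.339, -0.174], TCP at [0.287, 0.583, 0.219] pointing down, gripper open.
Joint ranges: [-3.13, 3.13], [-1.02, 2.26], [0.13, 2.54], [-0.95, 4.09], [0.21, 2.88], [-2.74, 2.74]. Speed limits (rad/s): [2.57, 2.57, 3.14, 3.14, 3.14, 3.14].

### API

Orientations are given as a rotation vector (axis times angle).
In Python, from rig import manip gives the robot as it stands.
- The arm moves only by the tool carry_out, never from a script. Its argument "commands" is a list of rows, each a list of 2 entries, a list of its own where there are three numbers: the shift along the tool's x, y, z in m, then the turn, a rotation vector about the tool's x, y, z in degrees. A call has 1 to 12 rows; each row shifts and turns the commanded pose from where the row before left it, along the tool's axes as they then stand; what a row does not reach is not made up. A row lasts 1/10 s, in which the tool goes at most 50 mm and 8.59 degrees, less where a joint would pass 70% of its speed; a pose out of reach is approached as far as the arm can. A call with a gripper value outside its range is refused whole. "fingers" is the finger opening in m, from 0 to 0.094, set as the call begins (left out, the last holds). The fingers move at their own pace and stop on an object; "force" is the grip in N (left out, the last holds). Time passes only in rows, so rows that do not move let the fingers close. It gives the time, the measured TCP pose, the force and the opening at its end, in the units of the state.
- manip.sense(): the state, without advancing time (a new reading comes with each control period).
- manip.grab_frame(name): name is "scene" or "top"; returns the picture (480x640x3 uint8, red, green, blue); there is no depth.
- manip.camera_params(name): a dict with "K" (3x3 intrinsics, pixels), "origin" and "rotation" of the camera in the world. Camera axes: x right, y up, looking along -z (the intrinsics and any distortion apply to the point x, -y, -z); pixel columns grow to the right and rows downward; lengths in m; the calibration is good to about 2 mm. A picture is of the moment at which its call begins. camera_params takes no time and is no camera call.
- manip.finish_job(): hands the job in, once; it reports no verdict.
The state is a dict: "clock": time; "joint_positions": joint angles; "qvel": joint speeds; "joint_torque": joint torques, N m; "position": TCP position; "tcp_rot": TCP orientation; "ft_force": force on the tool from outside, world axes, zero at the start; "wrist_torque": the same for the moment, N m; "grip_width": finger opening in m.
Only numpy, scipy, OpenCV 4.12 (cv2) and the standard library are available. Lean on these libraries where they do the work, as an engineer would, in place of code of your own. Each camera call takes 0.05 s, during which the arm holds its last target. There are 200 camera calls.

### The job

Turn the food warmer up by exactly one click: rub its knurled dial round clockwise (seen from above) with a fingertip, without pinching it, until it drops into the next detent, and never more than one click or backwards. Then push the round start button beside it all the way in and let it spring back up. Leave the cup, the sauce bottle and the bowl standing where they are.

Things in the scene. Friction and masses are not known exactly. Their poses are not given: they have to be found in the camera images.
- warmer: food warmer, fixed: low steel case 330 x 360 mm (its x by y), origin at the centre of its underside on the counter. x points from its front to its rear, y to its left, z up; yawed up to 0.35 rad. The front 135 mm of its top is a black ledge 54 mm high with the dial (axis at x -90, y -60 mm) and start button (x -90, y +90 mm); behind it a dark hot plate, 60 mm high
- dial_top (a point): centre of the dial's flat top, on its vertical axis, 76 mm above the counter. A metal disc 84 mm in diameter, 20 mm thick, knurled rim, nothing standing up from its top; it does not give when pressed. A fingertip pressed on the top about 28 mm from the axis with 5 to 20 N, or on the rim, drags it round by friction. This frame turns with the dial
- pointer_tip (a point): outer end of the black pointer line on the dial's top, 40 mm from the axis, turning with it. At the three detents it points to three white marks on the ledge behind the dial: short mark (left), middle-length mark (straight to the warmer's rear), long mark (right)
- dial (a joint): dial angle, rad, growing clockwise seen from above. Detents at 0 (short mark), 0.7 (middle), 1.4 (long); stops at -0.12 and 1.52. Starts in the detent at 0 or 0.7. A spring draws it to the nearest detent: turned over 0.35 rad on, it snaps to the next; let go sooner, it springs back. Needs up to 0.06 N m (2 N at 28 mm)
- start_top (a point): centre of the top of the start button, a plain round grey push button 30 mm in diameter in a round steel housing on the control ledge.
- start (a joint): how far the start button is pressed, m: 0 up, 0.006 fully in. It springs back; about 5 N pushes it fully in.
- cup_mid (a point): middle of a white cup, 74 mm in diameter, 85 mm high, standing on the counter beside the warmer. Leave it.
- sauce_mid (a point): middle of a white sauce bottle, 56 mm in diameter, 150 mm high, standing on the counter at the warmer's other side. Leave it.
- bowl_mid (a point): middle of a small steel bowl, 100 mm across, 45 mm high, standing on the hot plate behind the dial. Leave it.
Mind the look-alikes: they are no part of the job. Of the things that look like the part that bears cup_mid, the smaller one is meant. What is shaped like the part that bears sauce_mid but black is not meant.

How it is judged:
By the outcome, as a careful person would: the job done as asked, in the order asked, and still so for the second after the job is handed in, with the robot touching nothing.
It also fails if it takes over 35 s, if anything falls off the work surface, if the arm or the gripper's body presses on something with over 40 N, if the wrist force passes 120 N, or if a joint passes its speed limit or range.

## Working session

There is one attempt and no reset: what is moved stays moved. The work goes in short steps, Python scripts to look and compute and a tool call to move; the robot and the scene stay as the last step left them, time stands still between calls to the robot, and variables do not carry over. Pictures are saved under pics/ and viewed, about 8 in all and at most 12, crops included, and the job is handed in when it is done.

Besides the shell and the picture viewer there is one more tool, called after "Emit:" by a JSON object that holds its "fn" and its "kwargs", one argument or row to a line. carry_out: Moves the arm, as the interface text tells. Its arguments: {"type":"object","properties":{"commands":{"type":"array"},"fingers":{"type":"number"},"force":{"type":"number"}},"required":["commands"]}

```bash
mkdir -p pics; cat > h.py <<'E'
import numpy as np, cv2
from rig import manip
def snap(n,f):
    im=manip.grab_frame(n); cv2.imwrite(f,im[:,:,::-1]); return im
def ray(n,u,v):
    c=manip.camera_params(n); K=np.array(c["K"]); d=np.linalg.inv(K)@[u,v,1]
    return np.array(c["origin"]),np.array(c["rotation"])@[d[0],-d[1],-d[2]]
def onz(n,u,v,z):
    o,d=ray(n,u,v); return o+d*(z-o[2])/d[2]
def proj(n,p):
    c=manip.camera_params(n); q=np.array(c["rotation"]).T@(np.array(p)-c["origin"]); q=np.array(c["K"])@[q[0],-q[1],-q[2]]; return q[:2]/q[2]
E
python3 - <<'E'
from h import *
snap("top","pics/t0.png"); snap("scene","pics/s0.png")
for n in("top","scene"): print(manip.camera_params(n))
print(manip.tip_reach, manip.sense())
E
```

```text
{'K': array([[522.52990787,   0.        , 318.49693612],
       [  0.        , 522.52990787, 238.43511196],
       [  0.        ,   0.        ,   1.        ]]), 'origin': array([ 0.46045162, -0.03255094,  1.09798198]), 'rotation': array([ 0.13678727, -0.09064182, -1.57676449])}
{'K': array([[448.25899899,   0.        , 314.05956868],
       [  0.        , 448.25899899, 239.81916894],
       [  0.        ,   0.        ,   1.        ]]), 'origin': array([1.10391902, 0.472754  , 0.73927609]), 'rotation': array([0.36541887, 0.93941621, 2.19260286])}
0.014 {'clock': 0.1, 'joint_positions': array([ 9.38890085e-01,  2.45727962e-01,  1.55886162e+00, -3.13340097e-06,
        1.33871064e+00, -1.74091531e-01]), 'qvel': array([-5.67094087e-04,  9.74651830e-04, -3.08991825e-03,  1.64102240e-03,
        1.73472386e-03,  3.03297527e-05]), 'joint_torque': array([-6.41868792e-04, -4.16907907e+01, -3.15529025e+01,  6.86529418e-02,
        3.08856298e-02, -5.33269804e-05]), 'position': array([0.28697816, 0.58265119, 0.21848233]), 'tcp_rot': array([-7.12717187e-01, -3.05899377e+00,  2.46872039e-03]), 'ft_force': array([ 0.05334058, -0.33541496, -0.66926474]), 'wrist_torque': array([-0.02772398, -0.03218674,  0.00815709]), 'grip_width': 0.093939631938894}
```

View pics/t0.png

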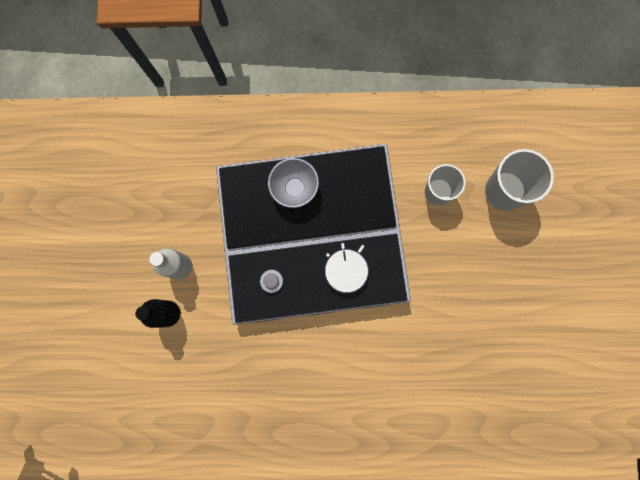

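View pics/s0.png

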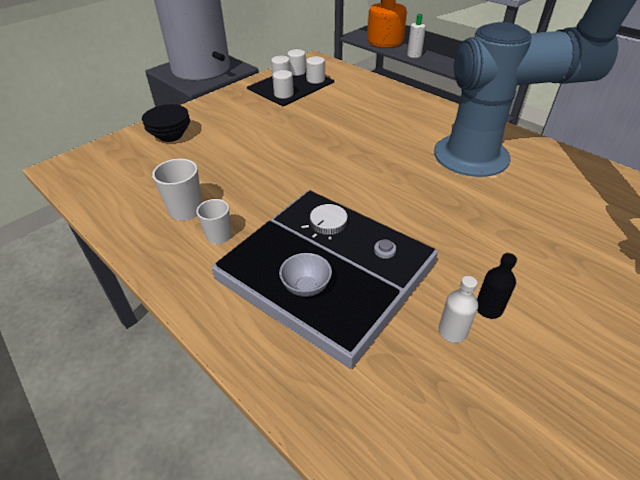

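The top view shows the warmer with its dial at (347,271). The only round button is at (271,281), and the bowl is at (293,183). There are two cups: the small one at (446,184) is the one meant, and the large one at (524,177) is a look-alike. The white sauce bottle is at (172,263), with a black look-alike at (158,313). The pointer appears to be at the middle mark, so I'll check that in a crop.

```bash
sed -i 's/np.array(c\["rotation"\])/cv2.Rodrigues(np.array(c["rotation"]))[0]/g' h.py
python3 - <<'E'
from h import *
im=cv2.imread("pics/t0.png")
crop=cv2.resize(im[225:310,240:400],None,fx=5,fy=5,interpolation=cv2.INTER_CUBIC); cv2.imwrite("pics/c0.png",crop)
g=im.min(2)
def blob(m,x,y):
    n,l,s,c=cv2.connectedComponentsWithStats(m.astype(np.uint8)); i=l[y,x]; 
    ys,xs=np.where(l==i); (cx,cy),r=cv2.minEnclosingCircle(np.c_[xs,ys].astype(np.float32)); return cx,cy,r,s[i]
cx,cy,r,_=blob(g>120,350,280); print("dial",cx,cy,r); D=onz("top",cx,cy,.076); print(D, "r",np.linalg.norm(onz("top",cx+r,cy,.076)-D))
for z in (.06,.066): 
  bx,by,br,_=blob(g>60,272,281); B=onz("top",bx,by,z); print("button",bx,by,br,B,np.linalg.norm((B-D)[:2]))
# case corners
for u,v,z in ((234,323,.054),(409,301,.054),(386,145,.06),(218,168,.06)): print(onz("top",u,v,z))
for u,v,z in ((345,259,.076),(327,255,.054),(343,246,.054),(361,249,.054)):
  p=onz("top",u,v,z)-D; print("ang",np.arctan2(p[1],p[0]),np.linalg.norm(p[:2]))
for u,v in((328,220),(385,247)): print("scene", onz("scene",u,v,.076 if u<340 else .066))
E
```

```text
dial 348.5 266.5 25.93270492553711
[ 0.55326897 -0.06142096  0.076     ] r 0.05065252599225934
button 270.8933410644531 280.5692443847656 11.979214668273926 [0.52813585 0.09281905 0.06      ] 0.15627428224080475
button 270.8933410644531 280.5692443847656 11.979214668273926 [0.5277446  0.09209435 0.066     ] 0.1556227559999856
[0.44513374 0.1664048  0.054     ]
[ 0.48579563 -0.18034266  0.054     ]
[ 0.80415331 -0.14258724  0.06      ]
[0.76082076 0.20360162 0.06      ]
ang 0.4208919464338872 0.01624532734910765
ang 1.0255182880450608 0.049330449429113035
ang 0.2218412064846597 0.044566411797042856
ang -0.6167462340779866 0.04536269528607075
scene [ 0.56109883 -0.04268932  0.076     ]
scene [0.53186717 0.09608446 0.066     ]
```

View pics/c0.png

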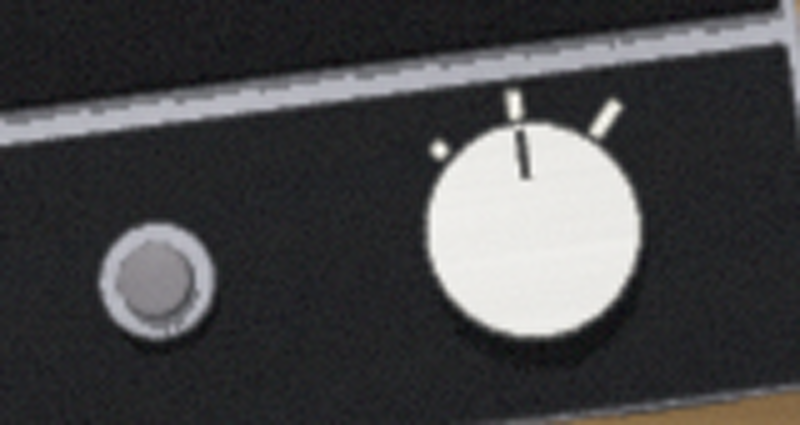

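The crop shows the pointer at the middle mark, at crop (521,155) and pointing at (515,105). The dial starts at 0.7, so the target is the long mark. The dial centre is at crop (534,230), which is full-frame (346.8,271). The button cap is at crop (156,280), full-frame (271.2,281).

```bash
cat >> h.py <<'E'
def rel(target):
    s=manip.sense(); R=cv2.Rodrigues(np.array(s["tcp_rot"]))[0]
    return R.T@(np.array(target)-s["position"]), R
def tri(a,b):
    (o1,d1),(o2,d2)=ray("top",*a),ray("scene",*b)
    t=np.linalg.lstsq(np.c_[d1,-d2],o2-o1,rcond=None)[0]; p,q=o1+d1*t[0],o2+d2*t[1]; return (p+q)/2,np.linalg.norm(p-q)
E
python3 - <<'E'
from h import *
im=cv2.imread("pics/s0.png"); g=im.min(2)
for (x0,x1,y0,y1) in((308,350,203,236),(372,398,236,262)):
    m=(g[y0:y1,x0:x1]>150); ys,xs=np.where(m); print(xs.min()+x0,xs.max()+x0,ys.min()+y0,ys.max()+y0)
D=onz("top",346.6,270.9,.076); print("D",D)
for z in(.06,.066,.07):
    B=onz("top",270.9,280.9,z); print("B",z,B,np.linalg.norm((B-D)[:2]),np.arctan2(-(B-D)[0],(B-D)[1]), proj("scene",B))
print("Dscene",proj("scene",D), "B tri",tri((270.9,280.9),(385,246)))
C=D+.028*np.array([np.cos(2.684),np.sin(2.684),0]); C[2]=.15
d,R=rel(C); print(C,d); print(R.round(3))
cv2.imwrite("pics/c1.png",cv2.resize(im[195:270,290:450],None,fx=5,fy=5,interpolation=cv2.INTER_CUBIC))
E
```

```text
308 346 204 235
375 394 243 254
D [ 0.54467408 -0.05757744  0.076     ]
B 0.06 [0.52747817 0.09280165 0.06      ] 0.15135908485681998 0.11385587389839844 [384.81900381 247.18636559]
B 0.066 [0.52709073 0.09207706 0.066     ] 0.1506839241892469 0.11695678088506582 [384.92079786 244.93094254]
B 0.07 [0.52683243 0.091594   0.07      ] 0.15023462805944202 0.11903952322364932 [384.98908939 243.41782566]
Dscene [328.25082959 213.50046198] B tri (array([0.52719319, 0.09252517, 0.06318516]), np.float64(0.00026780586938927517))
[ 0.51955476 -0.04520733  0.15      ] [-0.4861523  -0.46029031  0.06911444]
[[-0.897  0.442 -0.001]
 [ 0.442  0.897 -0.001]
 [ 0.    -0.002 -1.   ]]
```

View pics/c1.png

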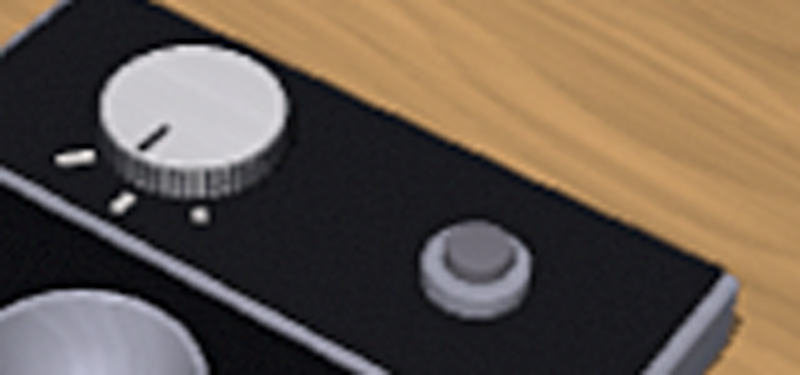

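The scene crop shows the same thing: the pointer at the middle mark and the button cap top at about z 0.067. The dial-to-button distance measures 150.5 mm against a nominal 150. I'm setting out now with the fingers closed.

Emit:
{"fn": "carry_out", "kwargs": {
  "commands": [
    [[-0.02, -0.019, 0], [0, 0, 0]],
    [[-0.03, -0.0284, 0], [0, 0, 0]],
    [[-0.03, -0.0284, 0], [0, 0, 0]],
    [[-0.03, -0.0284, 0], [0, 0, 0]],
    [[-0.03, -0.0284, 0], [0, 0, 0]],
    [[-0.03, -0.0284, 0], [0, 0, 0]],
    [[-0.03, -0.0284, 0], [0, 0, 0]],
    [[-0.03, -0.0284, 0], [0, 0, 0]],
    [[-0.03, -0.0284, 0], [0, 0, 0]],
    [[-0.03, -0.0284, 0], [0, 0, 0]],
    [[-0.03, -0.0284, 0], [0, 0, 0]],
    [[-0.03, -0.0284, 0], [0, 0, 0]]
  ],
  "fingers": 0.0,
  "force": 20
}}

```text
clock: 1.3
position: [0.4548, 0.1295, 0.2192]
tcp_rot: [-0.713, -3.059, 0.0]
ft_force: [0.4, 0.2, -0.5]
grip_width: 0.0017
```

Emit:
{"fn": "carry_out", "kwargs": {
  "commands": [
    [[-0.03, -0.0284, 0], [0, 0, 0]],
    [[-0.03, -0.0284, 0], [0, 0, 0]],
    [[-0.03, -0.0284, 0], [0, 0, 0]],
    [[-0.03, -0.0284, 0], [0, 0, 0]],
    [[-0.016, -0.0152, 0.02], [0, 0, 0]],
    [[0, 0, 0.02], [0, 0, 0]],
    [[0, 0, 0.02], [0, 0, 0]],
    [[0, 0, 0], [0, 0, 0]],
    [[0, 0, 0], [0, 0, 0]]
  ]
}}

```text
clock: 2.2
position: [0.5196, -0.0444, 0.1594]
tcp_rot: [-0.712, -3.059, -0.0]
ft_force: [0.4, 0.7, -0.5]
grip_width: 0.0006
```

```bash
python3 - <<'E'
from h import *
s=manip.sense(); print(s["clock"],s["position"],s["ft_force"],s["joint_positions"])
D=np.array([0.5447,-0.0576,.076])
C=D+.028*np.array([np.cos(2.684),np.sin(2.684),0]); C[2]=.090
print(rel(C)[0], s["tcp_rot"],s["grip_width"])
im=snap("scene","pics/s1.png"); t=snap("top","pics/t1.png")
a=cv2.resize(im[120:270,250:450],(600,450)); b=cv2.resize(t[180:330,240:440],(600,450))
cv2.imwrite("pics/c2.png",cv2.resize(np.hstack([a,b])[:,:,::-1],(800,300)))
E
```

```text
2.2 [ 0.51962756 -0.04439259  0.1594144 ] [ 0.39421047  0.73064008 -0.53726085] [-3.02835209e-01  7.84647725e-03  1.93380088e+00 -2.10273081e-05
  1.20075016e+00 -1.41597331e+00]
[-0.00038289 -0.00076189  0.06941422] [-7.12436398e-01 -3.05891926e+00 -6.27586994e-05] 0.0005581711722599572
```

View pics/c2.png

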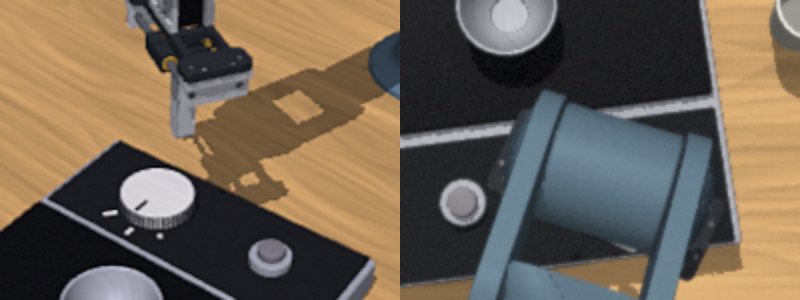

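The fingertip hovers above the dial's front-left, and the arm is clear of everything. I'll descend to near contact and then press in small steps.

Emit:
{"fn": "carry_out", "kwargs": {
  "commands": [
    [[0, 0, 0.02], [0, 0, 0]],
    [[0, 0, 0.02], [0, 0, 0]],
    [[0, 0, 0.02], [0, 0, 0]],
    [[0, 0, 0.006], [0, 0, 0]],
    [[0, 0, 0], [0, 0, 0]],
    [[0, 0, 0.002], [0, 0, 0]],
    [[0, 0, 0], [0, 0, 0]],
    [[0, 0, 0], [0, 0, 0]]
  ]
}}

```text
clock: 3.1
position: [0.5205, -0.0447, 0.0924]
tcp_rot: [0.712, 3.058, -0.0]
ft_force: [0.0, 0.5, -0.2]
grip_width: 0.0007
```

Emit:
{"fn": "carry_out", "kwargs": {
  "commands": [
    [[0, 0, 0.001], [0, 0, 0]],
    [[0, 0, 0.001], [0, 0, 0]],
    [[0, 0, 0.001], [0, 0, 0]],
    [[0, 0, 0], [0, 0, 0]],
    [[0, 0, 0], [0, 0, 0]]
  ]
}}

```text
clock: 3.6
position: [0.5203, -0.0446, 0.0901]
tcp_rot: [-0.713, -3.06, 0.0]
ft_force: [-4.5, 1.7, 10.9]
grip_width: 0.0005
```

Emit:
{"fn": "carry_out", "kwargs": {
  "commands": [
    [[-0.0001, 0.00244, 0], [0, 0, 5]],
    [[-0.0001, 0.00244, 0], [0, 0, 5]],
    [[-0.0001, 0.00244, 0], [0, 0, 5]],
    [[0, 0, 0], [0, 0, 0]]
  ]
}}

```text
clock: 4.0
position: [0.524, -0.0381, 0.0901]
tcp_rot: [-1.107, -2.939, -0.0]
ft_force: [-5.4, 1.7, 11.8]
grip_width: 0.0006
```

```bash
python3 - <<'E'
from h import *
im=snap("scene","pics/s2.png"); cv2.imwrite("pics/c3.png",cv2.resize(im[170:260,270:410],None,fx=5,fy=5)[:,:,::-1])
s=manip.sense(); print(s["position"],s["ft_force"],s["wrist_torque"])
E
```

```text
[ 0.52393792 -0.03809634  0.09009996] [-5.63599194  2.9669237  13.42750688] [0.41692189 1.11267207 0.02663671]
```

View pics/c3.png

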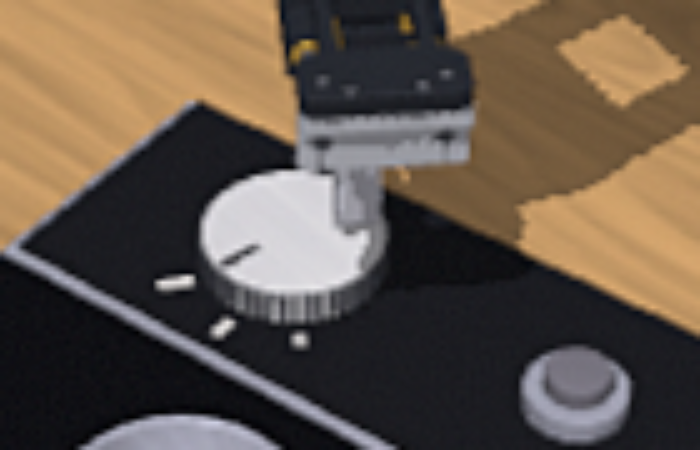

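The pointer has followed the finger, now at crop (240,255) and part-way to the long mark, without slipping. I'll continue the arc to 40° in all.

Emit:
{"fn": "carry_out", "kwargs": {
  "commands": [
    [[-0.0001, 0.00244, 0], [0, 0, 5]],
    [[-0.0001, 0.00244, 0], [0, 0, 5]],
    [[-0.0001, 0.00244, 0], [0, 0, 5]],
    [[-0.0001, 0.00244, 0], [0, 0, 5]],
    [[-0.0001, 0.00244, 0], [0, 0, 5]],
    [[0, 0, 0], [0, 0, 0]],
    [[0, 0, 0], [0, 0, 0]]
  ]
}}

```text
clock: 4.75
position: [0.5342, -0.0303, 0.0901]
tcp_rot: [-1.716, -2.631, -0.003]
ft_force: [-3.7, 3.9, 9.2]
grip_width: 0.0007
```

```bash
python3 - <<'E'
from h import *
im=snap("scene","pics/s3.png"); cv2.imwrite("pics/c4.png",cv2.resize(im[170:260,270:410],None,fx=5,fy=5)[:,:,::-1])
s=manip.sense(); print(s["position"],s["ft_force"],s["wrist_torque"])
E
```

```text
[ 0.53420873 -0.03031578  0.09013747] [-3.75770372  4.69505121 10.22818669] [ 0.84721724  0.69557879 -0.00833657]
```

View pics/c4.png

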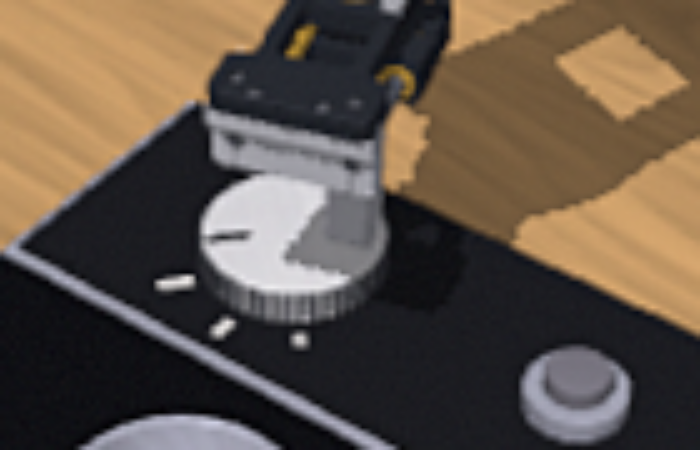

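The pointer now lies at the long mark, with its outer end at crop (205,238) against a mark that projects to about (175,238) at dial-top height. I'll lift straight up.

Emit:
{"fn": "carry_out", "kwargs": {
  "commands": [
    [[0, 0, -0.004], [0, 0, 0]],
    [[0, 0, -0.02], [0, 0, 0]],
    [[0, 0, -0.03], [0, 0, 0]],
    [[0, 0, 0], [0, 0, 0]],
    [[0, 0, 0], [0, 0, 0]]
  ]
}}

```text
clock: 5.3
position: [0.5339, -0.0314, 0.1427]
tcp_rot: [1.716, 2.63, 0.0]
ft_force: [-0.3, 0.6, 0.3]
grip_width: 0.0006
```

```bash
python3 - <<'E'
from h import *
s=manip.sense(); print(s["clock"],s["position"],s["ft_force"],s["joint_positions"][5])
print(rel([.5270,.0922,.0815])[0])
E
```

```text
5.3 [ 0.53388038 -0.03142876  0.14267121] [-0.31354155  0.59995641  0.32893764] -0.6855908979740314
[0.11596947 0.04347675 0.06110795]
```

Emit:
{"fn": "carry_out", "kwargs": {
  "commands": [
    [[0.026, 0.0095, 0], [0, 0, 0]],
    [[0.032, 0.012, 0], [0, 0, 0]],
    [[0.032, 0.012, 0], [0, 0, 0]],
    [[0.026, 0.01, 0], [0, 0, 0]],
    [[0, 0, 0.02], [0, 0, 0]],
    [[0, 0, 0.02], [0, 0, 0]],
    [[0, 0, 0.01], [0, 0, 0]],
    [[0, 0, 0], [0, 0, 0]],
    [[0, 0, 0], [0, 0, 0]]
  ]
}}

```text
clock: 6.2
position: [0.5266, 0.0922, 0.0923]
tcp_rot: [-1.717, -2.631, 0.001]
ft_force: [-0.2, -1.0, -0.2]
grip_width: 0.0004
```

```bash
python3 - <<'E'
from h import *
im=snap("scene","pics/s4.png"); cv2.imwrite("pics/c5.png",cv2.resize(im[170:270,290:430],None,fx=5,fy=5)[:,:,::-1])
s=manip.sense(); print(s["position"],s["ft_force"]); print(rel([.5270,.0922,.0815])[0])
E
```

```text
[0.52714906 0.09218093 0.09291962] [ 0.39563745 -0.31199427  0.86899421]
[ 8.31116740e-05 -1.36851531e-04  1.14194881e-02]
```

View pics/c5.png

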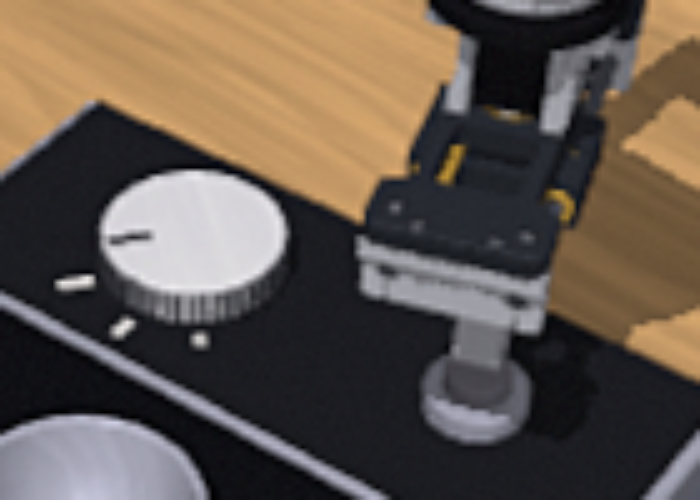

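The dial rests in the long-mark detent, with its pointer at crop (125,238). The fingertip is centred over the button at (478,365). I'll press now in small steps.

Emit:
{"fn": "carry_out", "kwargs": {
  "commands": [
    [[0, 0, 0.006], [0, 0, 0]],
    [[0, 0, 0.004], [0, 0, 0]],
    [[0, 0, 0.002], [0, 0, 0]],
    [[0, 0, 0.001], [0, 0, 0]],
    [[0, 0, 0], [0, 0, 0]],
    [[0, 0, 0], [0, 0, 0]]
  ]
}}

```text
clock: 6.85
position: [0.5284, 0.0922, 0.0838]
tcp_rot: [1.715, 2.63, 0.001]
ft_force: [-9.6, -0.6, 25.3]
grip_width: 0.0004
```

```bash
python3 - <<'E'
from h import *
im=snap("scene","pics/s5.png"); c=lambda i:cv2.resize(i[215:270,350:420],(400,314),interpolation=cv2.INTER_CUBIC)
cv2.imwrite("pics/c6.png",np.hstack([c(cv2.imread("pics/s4.png")),c(im[:,:,::-1])]))
s=manip.sense(); print(s["position"],s["ft_force"],s["wrist_torque"])
E
```

```text
[0.52840262 0.09218283 0.08382191] [-8.75317615 -1.16030618 25.41609609] [-0.18019886  1.94645381 -0.04043036]
```

View pics/c6.png

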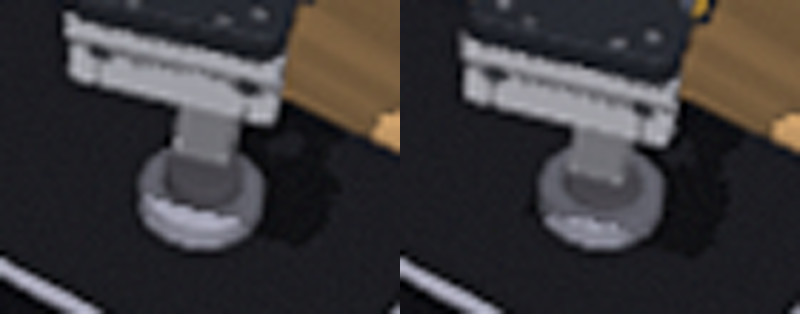

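The cap is visibly lower under the tip, and the wrist reads 25 N against the 5 N needed. To confirm full travel, I'll release slowly and read force against height.

Emit:
{"fn": "carry_out", "kwargs": {
  "commands": [
    [[0, 0, -0.0015], [0, 0, 0]],
    [[0, 0, -0.0015], [0, 0, 0]],
    [[0, 0, 0], [0, 0, 0]]
  ]
}}

```text
clock: 7.2
position: [0.5282, 0.0922, 0.0842]
tcp_rot: [1.715, 2.629, 0.002]
ft_force: [-0.2, -0.1, 7.9]
grip_width: 0.0006
```

Emit:
{"fn": "carry_out", "kwargs": {
  "commands": [
    [[0, 0, -0.0015], [0, 0, 0]],
    [[0, 0, 0], [0, 0, 0]]
  ]
}}

```text
clock: 7.4
position: [0.5281, 0.0922, 0.0852]
tcp_rot: [1.715, 2.629, 0.003]
ft_force: [2.0, -0.4, 3.9]
grip_width: 0.0003
```

Emit:
{"fn": "carry_out", "kwargs": {
  "commands": [
    [[0, 0, -0.0015], [0, 0, 0]],
    [[0, 0, 0], [0, 0, 0]]
  ]
}}

```text
clock: 7.6
position: [0.5277, 0.0923, 0.0861]
tcp_rot: [1.715, 2.63, 0.002]
ft_force: [2.5, -0.5, 3.7]
grip_width: 0.0009
```

Emit:
{"fn": "carry_out", "kwargs": {
  "commands": [
    [[0, 0, -0.0015], [0, 0, 0]],
    [[0, 0, 0], [0, 0, 0]]
  ]
}}

```text
clock: 7.8
position: [0.5268, 0.0925, 0.0871]
tcp_rot: [1.716, 2.631, 0.0]
ft_force: [3.0, 0.0, 3.1]
grip_width: 0.0007
```

Emit:
{"fn": "carry_out", "kwargs": {
  "commands": [
    [[0, 0, -0.0015], [0, 0, 0]],
    [[0, 0, 0], [0, 0, 0]]
  ]
}}

```text
clock: 8.0
position: [0.5263, 0.0925, 0.0882]
tcp_rot: [-1.716, -2.631, 0.001]
ft_force: [1.3, -0.9, 2.5]
grip_width: 0.0005
```

Emit:
{"fn": "carry_out", "kwargs": {
  "commands": [
    [[0, 0, -0.0015], [0, 0, 0]],
    [[0, 0, 0], [0, 0, 0]]
  ]
}}

```text
clock: 8.2
position: [0.526, 0.0925, 0.0896]
tcp_rot: [-1.716, -2.63, 0.001]
ft_force: [0.7, -0.8, 1.0]
grip_width: 0.0001
```

The spring force falls smoothly from about 4–5 N to 1 N over roughly 5.8 mm. That matches the 6 mm travel, so the button was fully in. Now I'll retreat.

Emit:
{"fn": "carry_out", "kwargs": {
  "commands": [
    [[0, 0, -0.01], [0, 0, 0]],
    [[0, 0, -0.03], [0, 0, 0]],
    [[0, 0, -0.04], [0, 0, 0]],
    [[0, 0, -0.04], [0, 0, 0]],
    [[0, -0.045, 0], [0, 0, 0]],
    [[0, -0.045, 0], [0, 0, 0]],
    [[0, -0.03, 0], [0, 0, 0]],
    [[0, 0, 0], [0, 0, 0]],
    [[0, 0, 0], [0, 0, 0]]
  ]
}}

```text
clock: 9.1
position: [0.4166, 0.0441, 0.2102]
tcp_rot: [1.717, 2.631, 0.001]
ft_force: [0.4, 0.2, 0.3]
grip_width: 0.0005
```

```bash
python3 - <<'E'
from h import *
im=snap("scene","pics/s6.png"); cv2.imwrite("pics/c7.png",cv2.resize(im[160:360,140:520],(760,400))[:,:,::-1])
o=cv2.imread("pics/s0.png"); d=cv2.absdiff(o,im[:,:,::-1]).max(2)
for n,(x0,x1,y0,y1) in dict(cup=(190,240,195,250),sauce=(435,480,270,345),bowl=(275,335,250,300),btn=(370,400,235,262)).items(): print(n,d[y0:y1,x0:x1].max())
s=manip.sense(); print(s["clock"],s["position"],s["ft_force"])
E
```

```text
cup 9
sauce 10
bowl 12
btn 8
9.15 [0.41707746 0.04421577 0.21022332] [-0.75729343 -0.30873418 -0.86990817]
```

View pics/c7.png

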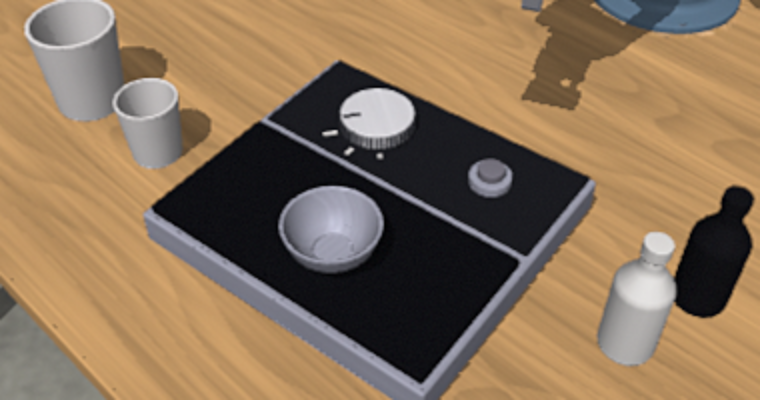

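The dial pointer is at the long mark, at crop (350,115). The button is back up at (490,172), and the cup, bottle and bowl are unchanged. I'm handing the job in.

```bash
python3 -c "
from rig import manip
print(manip.finish_job())"
```

```text
the job is handed in; nothing more can be done
None
```

The food warmer is up one click and the start button has been pressed; I handed the job in at about 9.2 s.

- **Dial:** I rubbed it 40° clockwise with the closed fingertips on its top at about 10 N. It went from the middle mark to the long mark, and after I lifted off the pointer stayed there.
- **Start button:** I pushed it down to its stop with 25 N. On the slow release the spring force faded over about 5.8 mm, which fits the 6 mm full travel. The last picture shows it back up.
- **Other objects:** the image areas around the cup, sauce bottle and bowl match the first picture to within noise. The arm is clear of everything and the force reading is near zero.

**Disagreement:** the first estimate of the button's top height was too low: 63–67 mm from the images against about 76 mm by contact. The scene camera also sat about 2 px off the top camera on the dial. Because I pressed in small steps, this did no harm, and the highest force I read, 25 N at the button, was well below the limits.

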